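# Screw the hood back onto the tip-cleaner pot of a soldering-iron stand

## Robot

A 6-joint arm with a two-finger parallel gripper is mounted at the origin on the work surface. World frame = base frame: x ahead of the robot, y to its left, z up, the work surface at z = 0. Lengths are in mm, angles in rad, forces in N, time in s.
With the tool pointing down it reaches from about 300 to 775 mm from the base axis. Payload 14.6 kg.
Tool frame: the origin (TCP) lies at the very end of the fingers, on their centre line; the grasp point (between the pads) lies 19 mm behind it; z points along the fingers, y is the line along which they close (so a half turn about z gives the same grasp; the last joint's range is limited). The gripper opens to 94 mm and grips with 3 to 60 N. Pads are 16 mm wide; open, the fingers measure 119 mm over their backs; the gripper's body (75 mm by 177 mm) begins 78 mm behind the grasp point.
Start: joints at [-0.067, 0.3, 1.521, -0, 1.321, -0.067], TCP at [549.99, -0.002, 205.446] pointing down, gripper open.
Joint ranges: [-3.03, 3.03], [-0.79, 2.21], [0.23, 2.52], [-1.04, 4.18], [0, 3.07], [-2.55, 2.55]. Speed limits (rad/s): [2.22, 2.22, 2.57, 3.14, 3.14, 3.14].

## Interface

Orientations are given as [roll, pitch, yaw] about the fixed x, y, z axes, in that order (R = Rz(yaw) Ry(pitch) Rx(roll)).
In Python, from cell import manip, eyes, ticket gives the robot as it stands. The module is installed in compiled form; this text tells all that it offers.
- The arm moves only by the tool arm_command, never from a script. Its argument "plan" is a list of rows, each a list of 5 numbers: the opening, from -1 (shut) to 1 (fully open), then the shift along the tool's x, y, z in m, then the turn about the tool's z in rad. In form: [[jaw, dx, dy, dz, roll], ...]. A call has 1 to 20 rows; each row shifts and turns the commanded pose from where the row before left it, along the tool's axes as they then stand; what a row does not reach is not made up. A row lasts 1/8 s, in which the tool goes at most 62.5 mm and 10.7 degrees, less where a joint would pass 70% of its speed; a pose out of reach is approached as far as the arm can. A call is refused whole if a number of a shift passes 0.0625 or a number of a turn 0.188, either way. A call with a gripper value outside its range is refused whole. The fingers move at their own pace and stop on an object; "newtons" is the grip in N (left out, the last holds). Time passes only in rows, so rows that do not move let the fingers close. It gives the time, the measured TCP pose, the force, the opening and the grip force at its end, in the units of the state.
- manip.read_state(): the state, without advancing time (a new reading comes with each control period).
- eyes.camera(name): name is "scene" or "side" or "wrist"; returns a dict with "img" (420x560x3 uint8, blue, green, red), "z_map" (420x560 float32, mm along the optical axis (not along the pixel's ray), 0 where there is no reading), "fx", "fy", "cx", "cy" (pixels), "eye" and "orientation" of the camera in the world. Camera axes: x right, y down, z forward; pixel columns grow to the right and rows downward; lengths in mm; the calibration is good to about 2 mm. A picture is of the moment at which its call begins.
- ticket.sign_off(): hands the job in; it is judged then, once.
The state is a dict: "clock": time; "joints": joint angles; "qd": joint speeds; "effort": joint torques, N m; "eef_pos": TCP position; "eef_rot": TCP orientation; "wrist_force": force on the tool from outside, world axes, zero at the start; "moment": the same for the moment, N m; "finger_gap": finger opening in mm; "finger_force": force on a finger pad.
Only numpy, scipy, OpenCV 4.12 (cv2) and the standard library are available. Lean on these libraries where they do the work, as an engineer would, in place of code of your own. Each camera call takes 0.05 s, during which the arm holds its last target. There are 200 camera calls.

## Task

The tip cleaner on the soldering stand has new brass wool, so put its black hood back on: set the hood on the pot's neck, ease it backward (anticlockwise from above) under light pressure until you feel it drop into the thread, then screw it forward until it is fully home and level on the pot, and let go. Do not force it against the thread or its stops at any time, and leave the other things on the bench where they are.

Things in the scene. Friction and masses are not known exactly. Their poses are not given: they have to be found in the camera images.
- hood_center (a point): Loose black plastic hood, 60 mm outside diameter with a finely ribbed upright side, 36 mm tall, 90 g, standing open side down on the bench; its flat top has a 29 mm round opening. The point is its centre, half-way up (18 mm above its lower rim); z is its axis, up.
- hood: The same hood; origin at the centre of its lower rim, z up. Inside: a 53.6 mm bore and three equal lugs 120 degrees apart, 7 mm long round the circle and 3.5 mm high, reaching in to a radius of 23 mm, their undersides 2 mm above the lower rim.
- mouth (a point): Centre of the top edge of the neck of the tip-cleaner pot (bright metal, full of brass shavings), 80 mm above the bench, z up. Neck 43 mm in diameter, 18 mm high. Around it a right-hand thread of 51 mm outside diameter with three equal starts; how it is turned about the axis is not given. Screwed fully home, the hood's centre is level with this point.
- shoulder (a point): Centre of the pot's shoulder under the neck, 62 mm above the bench (pot 56 mm in diameter, in a stiff rubber seat: 4 Nm/rad). Set on at random, the lugs rest on the thread bars, hood centre 8 to 12 mm above the mouth point. Turned anticlockwise they climb the bars (at most 110 degrees), then fall 7 mm off their blunt ends into the entry gaps: hood centre 4.5 mm above the mouth point.
- stand: Grey iron stand, base 120 x 235 x 16 mm, fixed; origin under the base, pot axis 55 mm along +y, iron rising along -y. From the gaps the hood goes clockwise 80 to 100 degrees, sinking 4.5 mm to a stop. On top of the bars, clockwise meets 2 mm stop ribs about 8 mm above home (a false end); a step of 2 mm backward off a rib is not the drop. Press 3 to 8 N; over 40 N of contact spoils it.
- tin_lid: Plain bright steel lid of another tin, closed flat top, 46 mm in diameter, 26 mm high: does not fit the pot; leave it. It and the hood may stand in either place. Origin at the centre of its underside.
- spool: Solder spool standing on end, 60 mm in diameter, 42 mm high; leave it. Origin under its centre.
- cutters: Side cutters with blue grips lying flat, 135 mm long; leave them. Origin under the pivot.
- foam: White foam block with small components stuck in it, 75 by 120 by 18 mm; leave it. Origin under its centre.
- driver: Screwdriver with a yellow handle lying flat, 150 mm long; leave it. Origin under it.
- board: Small green circuit board, 70 x 50 mm, lying flat; leave it. Origin under its centre.

How it is judged:
By the outcome, as a careful person would: the job done as asked, in the order asked, and still so for the second after the job is handed in, with the robot touching nothing.
It also fails if it takes over 72 s, if anything falls off the work surface, if the arm or the gripper's body presses on something with over 40 N, if the wrist force passes 120 N, or if a joint passes its speed limit or range.

## Working session

There is one attempt and no reset: what is moved stays moved. The work goes in short steps, Python scripts to look and compute and a tool call to move; the robot and the scene stay as the last step left them, time stands still between calls to the robot, and variables do not carry over. Pictures are saved under pics/ and viewed, at most 10 in all, crops included, and the job is handed in when it is done.

Besides the shell and the picture viewer there is one more tool, called after "Emit:" by a JSON object that holds its "name" and its "arguments", one argument or row to a line. arm_command: Moves the arm, as the interface text tells. Its arguments: {"type":"object","properties":{"plan":{"type":"array"},"newtons":{"type":"number"}},"required":["plan"]}

```bash
mkdir -p pics; cat > h.py <<'E'
import numpy as np, cv2
from cell import manip, eyes, ticket
from scipy.spatial.transform import Rotation as R
def cam(n):
    c=eyes.camera(n); o=np.array(c["orientation"],float)
    c["R"]=o if o.shape==(3,3) else R.from_euler('xyz',o).as_matrix() if o.size==3 else None
    return c
def pts(c):
    z=c["z_map"].astype(float); v,u=np.mgrid[:z.shape[0],:z.shape[1]]
    p=np.stack([(u-c["cx"])/c["fx"]*z,(v-c["cy"])/c["fy"]*z,z],-1)
    return p@c["R"].T+np.array(c["eye"])
E
python3 - <<'E'
from h import *
print(manip.read_state())
ims=[]
for n in("scene","side","wrist"):
    c=cam(n); print(n,c["eye"],c["orientation"],c["fx"],c["cx"],c["cy"])
    np.savez(n,P=pts(c),img=c["img"],z=c["z_map"]); cv2.imwrite(f"pics/{n}0.png",c["img"])
E
```

```text
{'clock': 0.0, 'joints': array([-6.65834901e-02,  3.00446518e-01,  1.52159998e+00, -3.95207655e-05,
        1.32072104e+00, -6.66137999e-02]), 'qd': array([-1.01510925e-04,  6.98236783e-04,  1.32446057e-03, -5.91203657e-04,
        4.09816007e-03, -5.52598022e-05]), 'effort': array([-1.53750298e-03, -5.31805658e+01, -3.52735734e+01,  7.07558286e-02,
        2.43994006e-02, -4.79655944e-05]), 'eef_pos': array([5.49722907e+02, 1.42380982e-02, 2.04891828e+02]), 'eef_rot': array([-3.14041783e+00, -4.00106123e-05,  1.57083642e+00]), 'wrist_force': array([0.68383075, 0.46105672, 0.04312573]), 'moment': array([-0.03633675, -0.03599147,  0.04244056]), 'finger_force': 0.0, 'finger_gap': 94.3277863190133}
scene [860.92204581 378.02611585 817.69010503] [-2.57136824e+00  1.61430356e-04  2.40710019e+00] 387.3865549363426 277.95198100947493 206.07280603009826
side [367.46447955 587.4820438  800.55822868] [-2.46592896  0.00384003 -2.86934858] 446.7869262388539 282.8343396859531 217.2002263664822
wrist [550.31076642  81.61185307 384.98643213] [2.85926407e+00 2.46252607e-03 7.33479524e-04] 324.9363721097534 279.7285128439006 210.57942234211708
```

View pics/scene0.png

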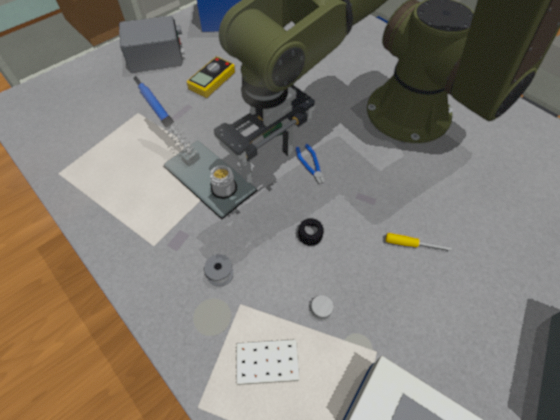

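View pics/side0.png

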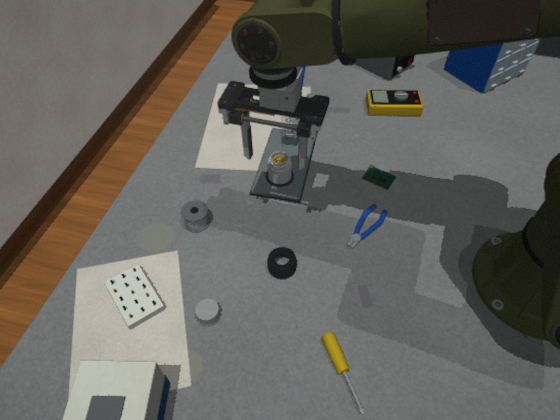

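In the scene view the hood is at (311,231), the pot at (222,180), the tin lid at (321,306) and the spool at (218,268). In the side view the hood is at (282,263) and the pot at (279,167). Next I measure hood and pot by depth.

```bash
python3 - <<'E'
from h import *
for n,hp,pp in(("scene",(311,231),(222,180)),("side",(282,263),(279,167))):
    d=np.load(n+".npz");P=d["P"]
    for nm,(u,v),lo,hi,r in(("hood",hp,28,45,26),("pot",pp,68,92,26),("potlow",pp,25,58,30),("base",pp,10,22,60)):
        Q=P[v-r:v+r,u-r:u+r].reshape(-1,3); Q=Q[(Q[:,2]>lo)&(Q[:,2]<hi)]
        if len(Q)<5: print(n,nm,len(Q)); continue
        (c,rad)=cv2.minEnclosingCircle(Q[:,:2].astype(np.float32))
        print(n,nm,len(Q),np.round(c,1),round(rad,1),"med",np.round(np.median(Q,0),1),"z95",np.round(np.percentile(Q[:,2],95),1))
        if nm=="base": print(cv2.minAreaRect(Q[:,:2].astype(np.float32)))
E
```

```text
scene hood 359 [511.7 101.6] 29.8 med [514.3 104.2  36. ] z95 38.2
scene pot 297 [ 584.2 -136.4] 26.6 med [ 583.6 -135.2   74.4] z95 80.7
scene potlow 238 [ 579.2 -188. ] 79.6 med [ 590.2 -119.9   42. ] z95 56.1
scene base 2496 [ 511.9 -199.8] 174.7 med [ 604.3 -196.6   16.1] z95 19.3
((492.85296630859375, -202.77330017089844), (310.413818359375, 235.0939178466797), 4.058809757232666)
side hood 449 [508.8 102.6] 29.9 med [508.5 106.6  35.1] z95 37.6
side pot 286 [ 582.5 -136.5] 27.2 med [ 582.3 -134.5   73.6] z95 79.7
side potlow 316 [ 578.5 -186.4] 79.2 med [ 579.2 -117.7   38.8] z95 55.8
side base 1934 [ 586.4 -197.3] 131.0 med [ 586.1 -155.7   15.5] z95 19.3
((585.8209838867188, -195.7992706298828), (119.67362976074219, 238.47337341308594), 3.8213868141174316)
```

```bash
python3 - <<'E'
from h import *
for n in("scene","side","wrist"):
    P=np.load(n+".npz")["P"].reshape(-1,3)
    d=P[:,:2]-[583.3,-136.5]; y=d[:,1]; m=(abs(d[:,0])<60)&(y<-30)&(y>-260)&(P[:,2]>30)&(P[:,2]<330)
    for a in range(-260,-30,20):
        k=m&(y>=a)&(y<a+20)
        if k.sum()>2: print(n,a,k.sum(),"zmax98",np.percentile(P[k,2],98).round(),"x",d[k,0].min().round(),d[k,0].max().round())
E
```

```text
scene -260 113 zmax98 175.0 x 3.0 29.0
scene -240 109 zmax98 161.0 x 3.0 27.0
scene -220 113 zmax98 145.0 x 2.0 27.0
scene -200 131 zmax98 128.0 x -6.0 31.0
scene -180 84 zmax98 114.0 x -6.0 29.0
scene -160 88 zmax98 103.0 x -5.0 28.0
scene -140 142 zmax98 83.0 x -10.0 29.0
scene -120 91 zmax98 65.0 x -11.0 28.0
side -260 19 zmax98 163.0 x 2.0 13.0
side -240 21 zmax98 152.0 x 1.0 5.0
side -220 18 zmax98 139.0 x -2.0 4.0
side -160 39 zmax98 85.0 x -8.0 24.0
side -140 85 zmax98 84.0 x -13.0 27.0
side -120 96 zmax98 63.0 x -13.0 24.0
wrist -160 48 zmax98 55.0 x -12.0 26.0
wrist -140 471 zmax98 69.0 x -14.0 26.0
wrist -120 419 zmax98 67.0 x -14.0 25.0
```

View pics/wrist0.png

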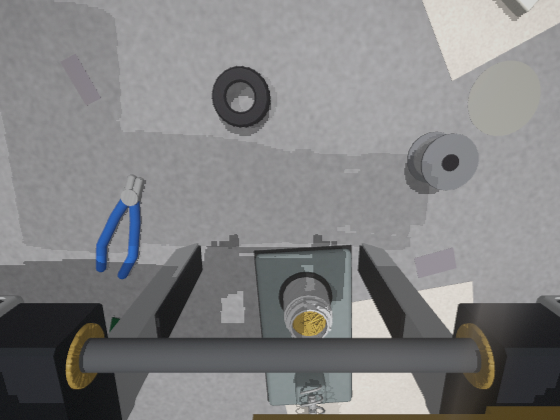

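The wrist view shows the hood at (241,97), the pot mouth at (313,322), and the iron's coil below it. There is nothing else near the hood, so I move above it.

Emit:
{"name": "arm_command", "arguments": {
  "plan": [
    [1,0.034,-0.0135,0.02,0],
    [1,0.034,-0.0135,0.04,0],
    [1,0.034,-0.0125,0.04,0],
    [1,0,0,0,0],
    [1,0,0,0,0]
  ]
}}

```text
clock: 0.78
eef_pos: [511.1, 101.7, 106.3]
eef_rot: [3.141, -0.0, 1.571]
wrist_force: [0.7, 0.1, 0.6]
finger_gap: 94.1
finger_force: 0.0
```

```bash
cat >> h.py <<'E'
def topfit(c,z0,xy,r,dz=4,rmax=45):
    P=pts(c).reshape(-1,3); k=(abs(P[:,2]-z0)<dz)&(np.hypot(P[:,0]-xy[0],P[:,1]-xy[1])<rmax)
    Q=P[k]; ctr,rad=cv2.minEnclosingCircle(Q[:,:2].astype(np.float32))
    return len(Q),np.round(ctr,1),round(rad,1),np.round(np.median(Q,0),1)
E
python3 - <<'E'
from h import *
s=manip.read_state();print(s["clock"],s["eef_pos"],s["eef_rot"])
c=cam("wrist");cv2.imwrite("pics/w1.png",c["img"])
print(c["eye"],c["orientation"]);print(topfit(c,36,(510,102),30,3))
P=pts(c).reshape(-1,3);k=(abs(P[:,2]-36)<3)&(np.hypot(P[:,0]-510,P[:,1]-102)<45)
print(P[k].min(0),P[k].max(0))
E
```

```text
0.775 [511.14732347 101.70826235 106.27530984] [ 3.14057699e+00 -1.67224669e-05  1.57098368e+00]
[511.31340289 183.28633523 286.29599572] [2.85919706e+00 4.39005078e-04 8.84024700e-04]
(2880, array([508.8, 101.3]), 29.3, array([509. , 103.2,  36.6]))
[479.60212049  72.35607843  33.00601372] [537.63823554 130.22578844  38.91488825]
```

Emit:
{"name": "arm_command", "arguments": {
  "plan": [
    [1,0,-0.0015,0.04,0],
    [1,0,0,0.04,0],
    [1,0,0,0.015,0],
    [1,0,0,0.005,0],
    [1,0,0,0,0],
    [0.2,0,0,0,0],
    [0.2,0,0,0,0],
    [0.2,0,0,0,0],
    [0.2,0,0,0,0],
    [0.2,0,0,0,0],
    [0.2,0,0,0,0]
  ],
  "newtons": 20
}}

```text
clock: 2.2
eef_pos: [509.1, 102.0, 5.6]
eef_rot: [3.141, -0.0, 1.571]
wrist_force: [-0.9, -0.0, 4.3]
finger_gap: 60.5
finger_force: 20.0
```

Emit:
{"name": "arm_command", "arguments": {
  "plan": [
    [0.2,0,0,-0.01,0],
    [0.2,0,0,-0.03,0],
    [0.2,0,0,-0.05,0],
    [0.2,0,0,-0.05,0],
    [0.2,-0.03,0.009,0,0],
    [0.2,-0.045,0.014,0,0],
    [0.2,-0.045,0.014,0,0],
    [0.2,-0.045,0.014,0,0],
    [0.2,-0.045,0.014,0,0],
    [0.2,-0.028,0.009,0,0],
    [0.2,0,0,0,0],
    [0.2,0,0,0,0],
    [0.2,0,0,0,0]
  ]
}}

```text
clock: 3.82
eef_pos: [582.9, -135.0, 145.7]
eef_rot: [3.141, -0.0, 1.572]
wrist_force: [-0.1, -0.4, -1.4]
finger_gap: 60.4
finger_force: 20.0
```

```bash
python3 - <<'E'
from h import *
s=manip.read_state();print(s["clock"],s["joints"],s["eef_pos"],s["eef_rot"],s["wrist_force"],s["moment"],s["finger_gap"])
zt=s["eef_pos"][2]+30.4
for n in("scene","side","wrist"):
    c=cam(n);cv2.imwrite(f"pics/{n}2.png",c["img"])
    e=s["eef_pos"][:2]
    P=pts(c).reshape(-1,3);r=np.hypot(P[:,0]-e[0],P[:,1]-e[1])
    k=(abs(P[:,2]-zt)<3)&(r<31.5); Q=P[k]; print(n,"hood",topfit(c,zt,e,30,3,33),Q.min(0).round(1),Q.max(0).round(1)) if k.sum()>5 else 0
    for a,b in((76,84),(66,74),(25,55)):
        k=(P[:,2]>a)&(P[:,2]<b)&(np.hypot(P[:,0]-583.3,P[:,1]+136.5)<34); Q=P[k]
        if len(Q)>5: print(n,a,len(Q),Q.min(0).round(1),Q.max(0).round(1), np.round(cv2.minEnclosingCircle(Q[:,:2].astype(np.float32))[0],1))
E
```

```text
3.825 [-2.88862890e-01  4.58541470e-01  1.44598127e+00  5.15309926e-05
  1.23693006e+00 -2.90011834e-01] [ 582.90521105 -135.02907686  145.71542973] [ 3.14144472e+00 -6.66181133e-06  1.57192839e+00] [-0.13257161 -0.44973415 -1.39577648] [-0.03584058  0.01602606 -0.01631098] 60.415203280385455
scene hood (301, array([ 581.6, -132.8]), 30.7, array([ 581.7, -130.4,  176. ])) [ 553.2 -162.8  173.2] [ 612.1 -105.1  179.1]
scene 76 100 [ 559.  -158.2   76. ] [ 604.5 -111.2   82.8] [ 582.8 -135.5]
scene 66 172 [ 559.9 -163.9   66.3] [ 608.6 -111.7   74. ] [ 584.3 -137.3]
scene 25 161 [ 559.3 -146.5   25.3] [ 611.1 -108.3   54.7] [ 584.4 -134.3]
side hood (279, array([ 584., -135.]), 30.7, array([ 583.9, -132.8,  175.5])) [ 555.2 -165.   173.1] [ 614.4 -105.7  178.4]
side 76 84 [ 558.1 -157.7   76. ] [ 602.9 -112.6   81.4] [ 581.6 -134. ]
side 66 172 [ 557.  -159.9   66.1] [ 607.4 -112.1   73.9] [ 581.9 -136.5]
side 25 197 [ 554.7 -137.6   25. ] [ 605.5 -106.7   54.5] [ 580.1 -129.3]
wrist hood (6965, array([ 582.9, -133.6]), 32.5, array([ 582.8, -132.7,  176.6])) [ 552.5 -166.   173.1] [ 613.5 -106.7  179.1]
wrist 76 303 [ 556.6 -135.5   76. ] [ 602.3 -114.    82.6] [ 579.5 -129.2]
wrist 66 475 [ 558.4 -134.    66.1] [ 606.1 -112.2   74. ] [ 582.3 -130.6]
wrist 25 331 [ 554.5 -131.2   25.1] [ 608.2 -109.8   55. ] [ 581.4 -130.5]
```

Emit:
{"name": "arm_command", "arguments": {
  "plan": [
    [0.2,-0.001,0,0.02,0],
    [0.2,0,0,0.025,0],
    [0.2,0,0,0.008,0],
    [0.2,0,0,0,0],
    [0.2,0,0,0,0]
  ]
}}

```text
clock: 4.6
eef_pos: [583.4, -137.0, 93.5]
eef_rot: [3.14, 0.0, 1.571]
wrist_force: [0.2, -0.7, -2.0]
finger_gap: 60.3
finger_force: 20.0
```

```bash
python3 - <<'E'
from h import *
s=manip.read_state();print(s["eef_pos"],s["wrist_force"])
o=[]
for n in("scene","side"):
    c=cam(n); p=c["R"].T@(np.array([583,-136,80])-c["eye"]); u=int(p[0]/p[2]*c["fx"]+c["cx"]);v=int(p[1]/p[2]*c["fy"]+c["cy"]);print(n,u,v)
    o.append(cv2.resize(c["img"][v-35:v+35,u-40:u+40],(400,350),interpolation=cv2.INTER_CUBIC))
cv2.imwrite("pics/c3.png",np.hstack(o))
E
```

```text
[ 583.44479301 -137.04725654   93.50205778] [ 0.1720718  -0.66104408 -2.03604191]
scene 220 172
side 278 157
```

View pics/c3.png

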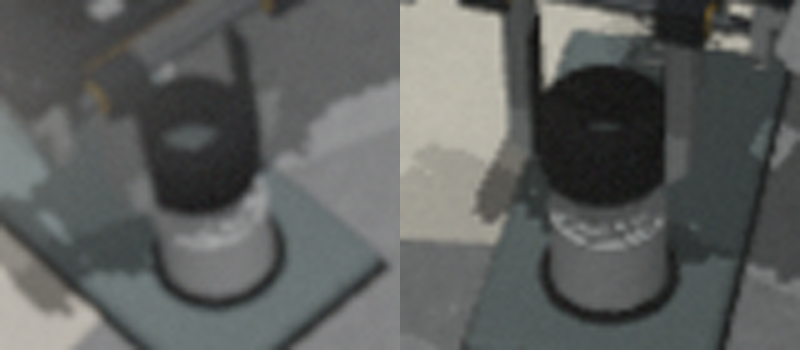

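Left crop (scene): the hood is held over the neck with its edges at about x 150 and 260, and the pot body spans about 158 to 278. Right crop (side): hood 540–665, pot 550–665. I'll check the axis alignment numerically from these edges.

```bash
python3 - <<'E'
from h import *
for n in("scene","side"):
    c=cam(n)
    pr=lambda q:(lambda p:np.array([p[0]/p[2]*c["fx"]+c["cx"],p[1]/p[2]*c["fy"]+c["cy"]]))(c["R"].T@(np.array(q,float)-c["eye"]))
    up=pr((583,-137,110))-pr((583,-137,40)); up/=np.linalg.norm(up); nrm=np.array([-up[1],up[0]]) # image-right
    Hs=c["img"].astype(np.float32).mean(2)
    for z,nm,Rr in((104,"hood",30),(50,"pot",28),(42,"pot",28)):
        # near silhouette: scan perpendicular to the projected axis
        ctr=pr((583,-137,z)); t=np.arange(-26,26,.25)
        pos=(ctr[None]+t[:,None]*nrm).astype(np.float32)
        prof=np.mean([cv2.remap(c["img"],(pos[:,0]+k*up[0])[None],(pos[:,1]+k*up[1])[None],cv2.INTER_LINEAR)[0].mean(1) for k in(-1,-.5,0,.5,1)],0)
        mm=np.linalg.norm(pr((583,-137,z)+np.append(c["R"][:2,0]*10,0))-ctr)/10
        print(n,nm,z,"px/mm",mm.round(3),"exp half",(Rr*mm).round(1)); print([int(x) for x in prof[::4]])
E
```

```text
Traceback (most recent call last):
cv2.error: OpenCV(4.12.0) /io/opencv/modules/imgproc/src/imgwarp.cpp:1821: error: (-215:Assertion failed) ((map1.type() == CV_32FC2 || map1.type() == CV_16SC2) && map2.empty()) || (map1.type() == CV_32FC1 && map2.type() == CV_32FC1) in function 'remap'
```

Resolution here is about 2 mm per pixel, so feel will tell more. I descend gently.

Emit:
{"name": "arm_command", "arguments": {
  "plan": [
    [0.2,0,0,0.006,0],
    [0.2,0,0,0.003,0],
    [0.2,0,0,0.002,0],
    [0.2,0,0,0,0]
  ]
}}

```text
clock: 5.25
eef_pos: [582.9, -137.0, 81.2]
eef_rot: [-3.141, -0.0, 1.571]
wrist_force: [-0.1, 0.5, -0.7]
finger_gap: 60.6
finger_force: 20.0
```

Emit:
{"name": "arm_command", "arguments": {
  "plan": [
    [0.2,0,0,0.001,0],
    [0.2,0,0,0.001,0],
    [0.2,0,0,0,0]
  ]
}}

```text
clock: 5.62
eef_pos: [582.9, -137.0, 79.4]
eef_rot: [-3.141, -0.0, 1.571]
wrist_force: [-0.2, -0.4, -1.0]
finger_gap: 60.6
finger_force: 20.0
```

Emit:
{"name": "arm_command", "arguments": {
  "plan": [
    [0.2,0,0,0.001,0],
    [0.2,0,0,0,0]
  ]
}}

```text
clock: 5.88
eef_pos: [582.9, -137.0, 78.4]
eef_rot: [-3.142, -0.0, 1.571]
wrist_force: [-0.7, -0.3, -1.4]
finger_gap: 60.5
finger_force: 20.0
```

Emit:
{"name": "arm_command", "arguments": {
  "plan": [
    [0.2,0,0,0.001,0],
    [0.2,0,0,0,0]
  ]
}}

```text
clock: 6.12
eef_pos: [583.1, -137.1, 77.8]
eef_rot: [3.141, 0.0, 1.571]
wrist_force: [-3.1, 0.1, 4.4]
finger_gap: 60.7
finger_force: 20.0
```

Contact at TCP z about 78, so the hood centre is near 90 (on the bars). Now I ease it anticlockwise.

Emit:
{"name": "arm_command", "arguments": {
  "plan": [
    [0.2,0,0,-0.0002,-0.08],
    [0.2,0,0,-0.0002,-0.08],
    [0.2,0,0,0,0]
  ]
}}

```text
clock: 6.5
eef_pos: [583.0, -136.9, 78.0]
eef_rot: [3.142, -0.0, 1.73]
wrist_force: [-2.1, 1.2, 2.5]
finger_gap: 60.6
finger_force: 20.0
```

Emit:
{"name": "arm_command", "arguments": {
  "plan": [
    [0.2,0,0,0,-0.08],
    [0.2,0,0,-0.0002,-0.08],
    [0.2,0,0,0,0]
  ]
}}

```text
clock: 6.88
eef_pos: [582.8, -137.0, 77.8]
eef_rot: [-3.141, -0.0, 1.889]
wrist_force: [-1.9, 0.6, -0.6]
finger_gap: 60.7
finger_force: 20.0
```

Emit:
{"name": "arm_command", "arguments": {
  "plan": [
    [0.2,0,0,-0.0001,-0.08],
    [0.2,0,0,-0.0001,-0.08],
    [0.2,0,0,0,0]
  ]
}}

```text
clock: 7.25
eef_pos: [582.7, -137.0, 77.9]
eef_rot: [-3.141, -0.001, 2.048]
wrist_force: [-2.8, 0.6, -1.6]
finger_gap: 60.4
finger_force: 20.0
```

Emit:
{"name": "arm_command", "arguments": {
  "plan": [
    [0.2,0,0,0.0007,0],
    [0.2,0,0,0,0]
  ]
}}

```text
clock: 7.5
eef_pos: [582.8, -137.0, 77.4]
eef_rot: [-3.141, -0.0, 2.049]
wrist_force: [-4.4, 1.0, -0.8]
finger_gap: 60.7
finger_force: 20.0
```

Emit:
{"name": "arm_command", "arguments": {
  "plan": [
    [0.2,0,0,0.0007,0],
    [0.2,0,0,0,0]
  ]
}}

```text
clock: 7.75
eef_pos: [582.9, -137.0, 76.8]
eef_rot: [-3.141, -0.0, 2.05]
wrist_force: [-4.6, 0.9, -0.2]
finger_gap: 60.5
finger_force: 20.0
```

Emit:
{"name": "arm_command", "arguments": {
  "plan": [
    [0.2,0.0005,-0.0009,0,0],
    [0.2,0,0,0,0]
  ]
}}

```text
clock: 8.0
eef_pos: [582.3, -137.1, 77.0]
eef_rot: [3.141, 0.001, 2.051]
wrist_force: [-0.8, 0.2, -0.7]
finger_gap: 60.4
finger_force: 20.0
```

```bash
python3 - <<'E'
from h import *
s=manip.read_state();print(s["eef_pos"],s["wrist_force"],s["moment"],s["joints"])
E
```

```text
[ 582.27298204 -137.05758031   76.98707376] [-0.83185695  0.1785115  -0.69570419] [ 0.01967725  0.07676371 -0.01945883] [-2.92414472e-01  5.34329622e-01  1.50519812e+00  3.88249376e-05
  1.10103736e+00 -7.72320954e-01]
```

Emit:
{"name": "arm_command", "arguments": {
  "plan": [
    [0.2,0,0,0.0007,0],
    [0.2,0,0,0,0]
  ]
}}

```text
clock: 8.25
eef_pos: [582.3, -137.1, 76.4]
eef_rot: [3.141, 0.001, 2.051]
wrist_force: [-0.9, 1.2, 0.3]
finger_gap: 61.0
finger_force: 20.0
```

Emit:
{"name": "arm_command", "arguments": {
  "plan": [
    [0.2,0,0,0.0007,0],
    [0.2,0,0,0,0]
  ]
}}

```text
clock: 8.5
eef_pos: [582.4, -137.1, 76.2]
eef_rot: [3.141, 0.001, 2.051]
wrist_force: [-1.2, 0.3, 5.9]
finger_gap: 60.3
finger_force: 20.0
```

That was a step of about 2 mm off a rib, not the drop. I continue anticlockwise.

Emit:
{"name": "arm_command", "arguments": {
  "plan": [
    [0.2,0,0,-0.0003,-0.08],
    [0.2,0,0,-0.0002,-0.08],
    [0.2,0,0,0,0]
  ]
}}

```text
clock: 8.88
eef_pos: [582.4, -137.0, 76.8]
eef_rot: [3.141, 0.001, 2.212]
wrist_force: [-2.3, 1.0, 7.6]
finger_gap: 60.5
finger_force: 20.0
```

Emit:
{"name": "arm_command", "arguments": {
  "plan": [
    [0.2,0,0,-0.0002,-0.08],
    [0.2,0,0,-0.0002,-0.08],
    [0.2,0,0,0,0]
  ]
}}

```text
clock: 9.25
eef_pos: [582.3, -137.0, 77.3]
eef_rot: [3.141, 0.001, 2.372]
wrist_force: [-3.5, 1.6, 9.6]
finger_gap: 60.5
finger_force: 20.0
```

Emit:
{"name": "arm_command", "arguments": {
  "plan": [
    [0.2,0.0003,-0.0003,-0.0005,0],
    [0.2,0,0,-0.0003,-0.08],
    [0.2,0,0,-0.0003,-0.08],
    [0.2,0,0,0,0]
  ]
}}

```text
clock: 9.75
eef_pos: [581.9, -137.1, 78.2]
eef_rot: [3.141, 0.001, 2.532]
wrist_force: [-1.9, -0.2, 5.7]
finger_gap: 60.6
finger_force: 20.0
```

Emit:
{"name": "arm_command", "arguments": {
  "plan": [
    [0.2,0,0,-0.0002,-0.08],
    [0.2,0,0,-0.0003,-0.08],
    [0.2,0,0,0,0]
  ]
}}

```text
clock: 10.12
eef_pos: [581.9, -137.1, 78.8]
eef_rot: [3.141, 0.001, 2.692]
wrist_force: [-2.1, 0.7, 7.2]
finger_gap: 60.5
finger_force: 20.0
```

Emit:
{"name": "arm_command", "arguments": {
  "plan": [
    [0.2,0,0,-0.0003,-0.08],
    [0.2,0,0,-0.0003,-0.08],
    [0.2,0,0,0,0]
  ]
}}

```text
clock: 10.5
eef_pos: [581.8, -137.1, 79.2]
eef_rot: [-3.142, 0.001, 2.852]
wrist_force: [-2.1, 0.4, 6.8]
finger_gap: 60.4
finger_force: 20.0
```

Emit:
{"name": "arm_command", "arguments": {
  "plan": [
    [0.2,0,0,-0.0003,-0.08],
    [0.2,0,0,-0.0003,-0.08],
    [0.2,0,0,0,0]
  ]
}}

```text
clock: 10.88
eef_pos: [581.7, -137.1, 79.4]
eef_rot: [-3.141, 0.001, 3.01]
wrist_force: [-0.6, -0.0, 3.4]
finger_gap: 60.7
finger_force: 20.0
```

Emit:
{"name": "arm_command", "arguments": {
  "plan": [
    [0.2,0,0,-0.0001,-0.06],
    [0.2,0,0,-0.0001,-0.06],
    [0.2,0,0,0,0]
  ]
}}

```text
clock: 11.25
eef_pos: [581.6, -137.0, 79.4]
eef_rot: [-3.142, 0.0, 3.129]
wrist_force: [-1.4, 0.1, 2.0]
finger_gap: 60.4
finger_force: 20.0
```

```bash
python3 - <<'E'
from h import *
s=manip.read_state();print(s["eef_pos"],s["wrist_force"],s["moment"],s["joints"])
E
```

```text
[ 581.5583607  -136.98136943   79.36492765] [-1.3949992   0.06062699  2.03743479] [0.14912253 0.22136961 0.06781033] [-2.92621250e-01  5.30447988e-01  1.50503452e+00 -1.41331291e-06
  1.10603365e+00 -1.85066024e+00]
```

Emit:
{"name": "arm_command", "arguments": {
  "plan": [
    [0.2,0,0,0.0001,-0.06],
    [0.2,0,0,0,-0.06],
    [0.2,0,0,0,0]
  ]
}}

```text
clock: 11.62
eef_pos: [581.5, -137.1, 79.3]
eef_rot: [-3.141, 0.0, -3.035]
wrist_force: [-1.9, -0.4, 2.3]
finger_gap: 60.7
finger_force: 20.0
```

Emit:
{"name": "arm_command", "arguments": {
  "plan": [
    [0.2,0,0,0.0005,0],
    [0.2,0,0,0,0]
  ]
}}

```text
clock: 11.88
eef_pos: [581.6, -137.1, 79.0]
eef_rot: [-3.141, 0.0, -3.034]
wrist_force: [-2.2, 0.7, 5.7]
finger_gap: 60.3
finger_force: 20.0
```

Emit:
{"name": "arm_command", "arguments": {
  "plan": [
    [0.2,0,0,-0.0002,-0.06],
    [0.2,0,0,-0.0002,-0.06],
    [0.2,0,0,0,0]
  ]
}}

```text
clock: 12.25
eef_pos: [581.4, -137.1, 78.9]
eef_rot: [-3.142, -0.0, -2.914]
wrist_force: [0.6, -1.4, 0.3]
finger_gap: 60.2
finger_force: 20.0
```

Emit:
{"name": "arm_command", "arguments": {
  "plan": [
    [0.2,0,0,-0.0001,-0.06],
    [0.2,0,0,-0.0001,-0.06],
    [0.2,0,0,0,0]
  ]
}}

```text
clock: 12.62
eef_pos: [581.4, -137.1, 79.1]
eef_rot: [3.142, -0.0, -2.795]
wrist_force: [-0.7, -2.1, -0.5]
finger_gap: 60.7
finger_force: 20.0
```

Force vanished, which may be the drop. I feel downward.

Emit:
{"name": "arm_command", "arguments": {
  "plan": [
    [0.2,0,0,0.001,0],
    [0.2,0,0,0.001,0],
    [0.2,0,0,0,0]
  ]
}}

```text
clock: 13.0
eef_pos: [581.5, -137.2, 77.2]
eef_rot: [-3.141, -0.0, -2.793]
wrist_force: [-1.0, -3.0, -1.6]
finger_gap: 60.4
finger_force: 20.0
```

Emit:
{"name": "arm_command", "arguments": {
  "plan": [
    [0.2,0,0,0.0005,0],
    [0.2,0,0,0,0]
  ]
}}

```text
clock: 13.25
eef_pos: [581.5, -137.1, 76.8]
eef_rot: [-3.141, -0.0, -2.793]
wrist_force: [-1.1, -5.0, -0.7]
finger_gap: 60.7
finger_force: 20.0
```

Emit:
{"name": "arm_command", "arguments": {
  "plan": [
    [0.2,0.0004,-0.0011,0,0],
    [0.2,0,0,0.0007,0],
    [0.2,0,0,0,0]
  ]
}}

```text
clock: 13.62
eef_pos: [581.5, -137.9, 76.0]
eef_rot: [3.141, -0.0, -2.792]
wrist_force: [-0.7, -0.3, -3.0]
finger_gap: 60.5
finger_force: 20.0
```

Emit:
{"name": "arm_command", "arguments": {
  "plan": [
    [0.2,0,0,0.0007,0],
    [0.2,0,0,0.0007,0],
    [0.2,0,0,0,0]
  ]
}}

```text
clock: 14.0
eef_pos: [581.5, -138.1, 74.7]
eef_rot: [3.141, -0.0, -2.792]
wrist_force: [-0.8, 0.1, -0.6]
finger_gap: 60.6
finger_force: 20.0
```

Emit:
{"name": "arm_command", "arguments": {
  "plan": [
    [0.2,0,0,0.0008,0],
    [0.2,0,0,0.0008,0],
    [0.2,0,0,0,0]
  ]
}}

```text
clock: 14.38
eef_pos: [581.5, -138.1, 73.1]
eef_rot: [3.142, -0.0, -2.792]
wrist_force: [-0.2, 0.4, -1.1]
finger_gap: 60.1
finger_force: 20.0
```

Emit:
{"name": "arm_command", "arguments": {
  "plan": [
    [0.2,0,0,0.0006,0],
    [0.2,0,0,0,0]
  ]
}}

```text
clock: 14.62
eef_pos: [581.5, -138.2, 72.5]
eef_rot: [3.142, -0.0, -2.792]
wrist_force: [-0.4, -0.2, -1.7]
finger_gap: 60.4
finger_force: 20.0
```

Emit:
{"name": "arm_command", "arguments": {
  "plan": [
    [0.2,0,0,0.0006,0],
    [0.2,0,0,0,0]
  ]
}}

```text
clock: 14.88
eef_pos: [581.6, -138.2, 72.1]
eef_rot: [-3.142, 0.0, -2.792]
wrist_force: [-1.7, 0.0, 0.1]
finger_gap: 61.0
finger_force: 20.0
```

Emit:
{"name": "arm_command", "arguments": {
  "plan": [
    [0.2,0,0,0.0003,0],
    [0.2,0,0,0,0]
  ]
}}

```text
clock: 15.12
eef_pos: [581.7, -138.2, 72.0]
eef_rot: [-3.141, 0.0, -2.792]
wrist_force: [-2.3, 0.8, 4.5]
finger_gap: 60.6
finger_force: 20.0
```

Dropped 7 mm to TCP z 72.0, exactly the entry-gap height. Now I screw forward (clockwise), following the sink.

Emit:
{"name": "arm_command", "arguments": {
  "plan": [
    [0.2,0,0,0.0001,0.08],
    [0.2,0,0,0.0002,0.08],
    [0.2,0,0,0,0]
  ]
}}

```text
clock: 15.5
eef_pos: [581.8, -138.4, 71.9]
eef_rot: [-3.141, 0.001, -2.954]
wrist_force: [-2.7, -0.1, 5.9]
finger_gap: 60.2
finger_force: 20.0
```

Emit:
{"name": "arm_command", "arguments": {
  "plan": [
    [0.2,0,0,0.0002,0.08],
    [0.2,0,0,0.0002,0.08],
    [0.2,0,0,0,0]
  ]
}}

```text
clock: 15.88
eef_pos: [581.9, -138.4, 71.8]
eef_rot: [-3.141, 0.001, -3.114]
wrist_force: [-2.2, -1.3, 8.5]
finger_gap: 60.3
finger_force: 20.0
```

Emit:
{"name": "arm_command", "arguments": {
  "plan": [
    [0.2,0,0,-0.0001,0.08],
    [0.2,0,0,0,0.08],
    [0.2,0,0,0,0]
  ]
}}

```text
clock: 16.25
eef_pos: [581.8, -138.3, 71.6]
eef_rot: [-3.141, 0.001, 3.01]
wrist_force: [-2.5, -0.8, 5.5]
finger_gap: 60.3
finger_force: 20.0
```

```bash
python3 - <<'E'
from h import *
s=manip.read_state();print(s["eef_pos"],s["wrist_force"],s["moment"],s["joints"][5])
E
```

```text
[ 581.75984392 -138.33830469   71.58897866] [-2.4881709  -0.76328685  5.53664118] [-0.05290767  0.41685837 -0.03009502] -1.7333436015214871
```

Emit:
{"name": "arm_command", "arguments": {
  "plan": [
    [0.2,0.0006,0,0,0.08],
    [0.2,0,0,0.0002,0.08],
    [0.2,0,0,0,0]
  ]
}}

```text
clock: 16.62
eef_pos: [581.2, -138.1, 71.0]
eef_rot: [3.142, 0.001, 2.851]
wrist_force: [-0.8, 0.3, 2.5]
finger_gap: 60.3
finger_force: 20.0
```

Emit:
{"name": "arm_command", "arguments": {
  "plan": [
    [0.2,0,0,0.0002,0.08],
    [0.2,0,0,0.0002,0.08],
    [0.2,0,0,0,0]
  ]
}}

```text
clock: 17.0
eef_pos: [581.0, -138.1, 70.5]
eef_rot: [3.142, 0.0, 2.693]
wrist_force: [0.9, 0.1, 1.1]
finger_gap: 60.6
finger_force: 20.0
```

Sinking as expected; continue.

Emit:
{"name": "arm_command", "arguments": {
  "plan": [
    [0.2,0,0,0.0003,0.08],
    [0.2,0,0,0.0003,0.08],
    [0.2,0,0,0,0]
  ]
}}

```text
clock: 17.38
eef_pos: [580.9, -138.1, 69.8]
eef_rot: [3.142, -0.0, 2.534]
wrist_force: [0.3, 0.3, 0.5]
finger_gap: 60.2
finger_force: 20.0
```

Emit:
{"name": "arm_command", "arguments": {
  "plan": [
    [0.2,0,0,0.0003,0.08],
    [0.2,0,0,0.0002,0.08],
    [0.2,0,0,0,0]
  ]
}}

```text
clock: 17.75
eef_pos: [580.9, -138.1, 69.2]
eef_rot: [-3.142, -0.0, 2.374]
wrist_force: [0.3, 0.8, 0.8]
finger_gap: 60.9
finger_force: 20.0
```

Emit:
{"name": "arm_command", "arguments": {
  "plan": [
    [0.2,0,0,0.0003,0.08],
    [0.2,0,0,0.0003,0.08],
    [0.2,0,0,0,0]
  ]
}}

```text
clock: 18.12
eef_pos: [580.9, -138.0, 68.6]
eef_rot: [-3.141, -0.0, 2.214]
wrist_force: [-0.4, 1.2, 0.2]
finger_gap: 60.6
finger_force: 20.0
```

```bash
python3 -c "
from h import *
s=manip.read_state();print(s['eef_pos'],s['wrist_force'],s['moment'],s['effort'][5])"
```

```text
[ 580.8588176  -138.03091186   68.61518208] [-0.37584006  1.16897133  0.18655553] [ 0.07552647 -0.04928169  0.02305393] 0.8545944280922413
```

Emit:
{"name": "arm_command", "arguments": {
  "plan": [
    [0.2,0,0,0.0003,0.06],
    [0.2,0,0,0.0003,0.06],
    [0.2,0,0,0,0]
  ]
}}

```text
clock: 18.5
eef_pos: [580.9, -138.0, 68.1]
eef_rot: [-3.142, -0.0, 2.095]
wrist_force: [-0.6, -0.3, 0.9]
finger_gap: 60.6
finger_force: 20.0
```

```bash
python3 -c "
from h import *
s=manip.read_state();print(s['eef_pos'],s['wrist_force'],s['moment'],s['effort'][5])"
```

```text
[ 580.91748321 -138.04629036   68.11305462] [-0.56155023 -0.33903368  0.92198513] [ 0.11944403 -0.05977738 -0.0664191 ] 0.6271061114966869
```

Emit:
{"name": "arm_command", "arguments": {
  "plan": [
    [0.2,0,0,0.0002,0.04],
    [0.2,0,0,0.0002,0.04],
    [0.2,0,0,0,0]
  ]
}}

```text
clock: 18.88
eef_pos: [580.9, -138.0, 67.7]
eef_rot: [-3.142, -0.0, 2.014]
wrist_force: [0.3, 0.9, 1.0]
finger_gap: 60.3
finger_force: 20.0
```

```bash
python3 -c "
from h import *
s=manip.read_state();print(s['eef_pos'],s['eef_rot'],s['wrist_force'],s['moment'],s['effort'][5])"
```

```text
[ 580.9423943  -138.01139079   67.74997806] [-3.14157743e+00 -7.71991667e-05  2.01416297e+00] [0.29820585 0.8981907  0.98200546] [0.14604    0.02834073 0.02576359] 0.40964243933558464
```

Emit:
{"name": "arm_command", "arguments": {
  "plan": [
    [0.2,0,0,0.0002,0.04],
    [0.2,0,0,0,0]
  ]
}}

```text
clock: 19.12
eef_pos: [581.0, -138.0, 67.6]
eef_rot: [3.142, -0.0, 1.974]
wrist_force: [0.2, 0.3, 0.3]
finger_gap: 60.4
finger_force: 20.0
```

```bash
python3 -c "
from h import *
s=manip.read_state();print(s['eef_pos'],s['eef_rot'],s['wrist_force'],s['moment'],s['effort'][5])"
```

```text
[ 580.95890676 -138.03444707   67.59677929] [ 3.14156770e+00 -1.48953687e-05  1.97351396e+00] [0.22920245 0.25115194 0.34044116] [ 0.10760245  0.00990346 -0.03166256] 0.39772904478013515
```

Emit:
{"name": "arm_command", "arguments": {
  "plan": [
    [0.2,0,0,0.0001,0.03],
    [0.2,0,0,0,0]
  ]
}}

```text
clock: 19.38
eef_pos: [581.0, -138.0, 67.5]
eef_rot: [3.141, 0.0, 1.941]
wrist_force: [-0.5, 0.9, 2.8]
finger_gap: 60.7
finger_force: 20.0
```

```bash
python3 -c "
from h import *
s=manip.read_state();print(s['eef_pos'],s['eef_rot'],s['wrist_force'],s['moment'],s['effort'][5])"
```

```text
[ 580.99680099 -138.04291211   67.54586754] [3.14144301e+00 5.97426668e-05 1.94116291e+00] [-0.47645479  0.94500438  2.78485926] [0.16925054 0.01489965 0.01785546] 0.2940068766474724
```

Emit:
{"name": "arm_command", "arguments": {
  "plan": [
    [0.2,0,0,0,0.03],
    [0.2,0,0,0,0]
  ]
}}

```text
clock: 19.62
eef_pos: [581.0, -138.1, 67.5]
eef_rot: [3.141, 0.0, 1.91]
wrist_force: [0.2, 1.7, 1.4]
finger_gap: 60.5
finger_force: 20.0
```

```bash
python3 -c "
from h import *
s=manip.read_state();print(s['eef_pos'],s['eef_rot'],s['wrist_force'],s['moment'],s['effort'][5])"
```

```text
[ 581.01593325 -138.07870432   67.5463091 ] [3.14139173e+00 1.08697665e-04 1.91034614e+00] [0.23623494 1.68943383 1.36340245] [ 0.10575414 -0.05655988  0.03459017] 0.3267075028270483
```

Emit:
{"name": "arm_command", "arguments": {
  "plan": [
    [0.2,0,0,0.0001,0.03],
    [0.2,0,0,0,0]
  ]
}}

```text
clock: 19.88
eef_pos: [581.0, -138.0, 67.5]
eef_rot: [3.141, 0.0, 1.88]
wrist_force: [-0.6, 1.4, 5.0]
finger_gap: 60.8
finger_force: 20.0
```

```bash
python3 -c "
from h import *
s=manip.read_state();print(s['eef_pos'],s['eef_rot'],s['wrist_force'],s['moment'],s['effort'][5])"
```

```text
[ 581.04319199 -138.03622573   67.49547088] [3.14132468e+00 1.10807684e-04 1.88021139e+00] [-0.60370259  1.39884336  4.96585265] [ 0.30997127 -0.04700056  0.08690863] 0.3701380826532841
```

Emit:
{"name": "arm_command", "arguments": {
  "plan": [
    [0.2,0,0,0,0.03],
    [0.2,0,0,0,0]
  ]
}}

```text
clock: 20.12
eef_pos: [581.1, -137.9, 67.5]
eef_rot: [3.141, -0.0, 1.85]
wrist_force: [0.1, 3.5, 5.1]
finger_gap: 60.5
finger_force: 20.0
```

```bash
python3 -c "
from h import *
s=manip.read_state();print(s['eef_pos'],s['eef_rot'],s['wrist_force'],s['moment'],s['effort'][5])"
```

```text
[ 581.09932988 -137.93291941   67.51696999] [ 3.14114355e+00 -8.14422760e-06  1.85015908e+00] [0.05619421 3.47539518 5.11024107] [ 0.61674878 -0.13910015  0.09093015] 0.42151138186454773
```

Emit:
{"name": "arm_command", "arguments": {
  "plan": [
    [0.2,0,0,0,0.03],
    [0.2,0,0,0,0]
  ]
}}

```text
clock: 20.38
eef_pos: [581.1, -137.8, 67.5]
eef_rot: [3.141, -0.0, 1.82]
wrist_force: [1.4, 4.6, 5.3]
finger_gap: 60.5
finger_force: 20.0
```

```bash
python3 -c "
from h import *
s=manip.read_state();print(s['eef_pos'],s['eef_rot'],s['wrist_force'],s['moment'],s['effort'][5])"
```

```text
[ 581.13631826 -137.83808614   67.48369119] [ 3.14106873e+00 -1.44010077e-04  1.81990438e+00] [1.39833658 4.58638082 5.27050574] [ 0.93145721 -0.31482062  0.12655928] 0.4535883944481611
```

At the stop: z no longer sinks and a light reaction is rising, after about 96° of turn with the centre at home height. I relax slightly, let go and retreat.

Emit:
{"name": "arm_command", "arguments": {
  "plan": [
    [0.2,0,0,-0.0002,-0.02],
    [0.2,0,0,0,0],
    [0.5,0,0,0,0],
    [0.7,0,0,0,0],
    [1,0,0,0,0],
    [1,0,0,0,0],
    [1,0,0,0,0],
    [1,0,0,0,0]
  ]
}}

```text
clock: 21.38
eef_pos: [580.9, -138.1, 67.6]
eef_rot: [-3.142, 0.0, 1.841]
wrist_force: [-0.9, -0.8, -0.5]
finger_gap: 94.3
finger_force: 0.0
```

Emit:
{"name": "arm_command", "arguments": {
  "plan": [
    [1,0,0,-0.01,0],
    [1,0,0,-0.03,0],
    [1,0,0,-0.05,0],
    [1,0,0,-0.05,0],
    [1,-0.04,0,-0.01,0],
    [1,0,0,0,0],
    [1,0,0,0,0]
  ]
}}

```text
clock: 22.25
eef_pos: [591.4, -176.3, 217.4]
eef_rot: [-3.141, -0.0, 1.841]
wrist_force: [-0.5, -0.5, -0.2]
finger_gap: 94.1
finger_force: 0.0
```

```bash
python3 - <<'E'
from h import *
s=manip.read_state();print(s["clock"],s["eef_pos"],s["wrist_force"])
o=[]
for n in("scene","side","wrist"):
    c=cam(n); P=pts(c).reshape(-1,3); k=(np.hypot(P[:,0]-582,P[:,1]+137)<29)&(P[:,2]>90)&(P[:,2]<112); Q=P[k]
    A=np.c_[Q[:,:2]-[582,-137],np.ones(len(Q))]
    if n=="wrist":
        k2=abs(Q[:,2]-np.median(Q[:,2]))<4; Q=Q[k2];A=A[k2]
    sol=np.linalg.lstsq(A,Q[:,2],rcond=None)[0] if len(Q)>10 else 0
    print(n,len(Q),np.median(Q,0).round(1) if len(Q) else 0,np.round(sol,3),np.round(cv2.minEnclosingCircle(Q[:,:2].astype(np.float32)),1) if 0 else "")
    p=c["R"].T@(np.array([582,-137,85])-c["eye"]); u=int(p[0]/p[2]*c["fx"]+c["cx"]);v=int(p[1]/p[2]*c["fy"]+c["cy"])
    v=min(max(v,40),380)
    o.append(cv2.resize(c["img"][v-40:v+40,u-30:u+30],(260,347),interpolation=cv2.INTER_CUBIC) if 30<u<530 else np.zeros((347,260,3),np.uint8))
cv2.imwrite("pics/end.png",np.hstack(o))
E
```

```text
22.25 [ 591.35047923 -176.30175728  217.43619795] [-0.52114884 -0.51912782 -0.2492032 ]
scene 293 [ 582.4 -134.9   97.7] [ 3.0000e-03 -1.9000e-02  9.7552e+01] 
side 287 [ 581.5 -133.5   97.1] [ 4.0000e-03 -1.8000e-02  9.6785e+01] 
wrist 2248 [ 581.4 -135.6   98.5] [-4.0000e-03 -6.0000e-03  9.8394e+01]
```

View pics/end.png

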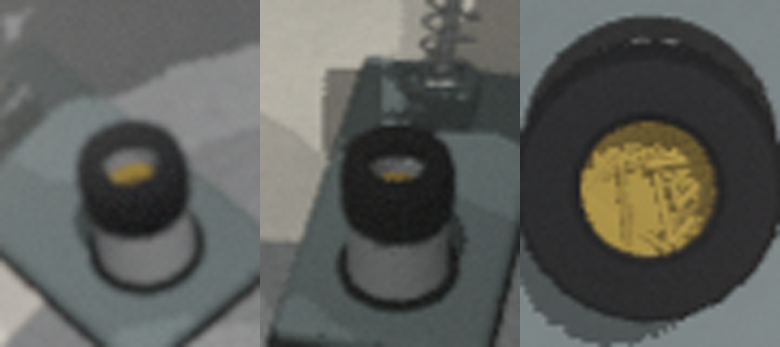

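The hood sits level and fully down in all three crops. Its top is at about 98 mm (62 + 36) and the tilt is under 1°, so I hand it in.

```bash
python3 -c "
from cell import ticket
print(ticket.sign_off())"
```

```text
the job is handed in; nothing more can be done
None
```

The hood is screwed fully home and level on the pot, and released; the job was handed in at about 22 s, and no force reading between moves exceeded about 10 N at the wrist (20 N finger grip).

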